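Scrape panel offcuts off the depanelling plate

TASK

Take the scraper out of its rest and use it to wipe all four loose black offcuts along the plate between the side guards and over the open edge into the grey catch tray. The offcuts are sharp, so do not touch them with the fingers. Then stand the scraper upright back in the slot of its rest, blade right down on its floor, let go of it, and leave the multimeter, tape roll and solvent dispenser where they are.

Things in the scene. Friction and masses are not known exactly. Their poses are not given: they have to be found in the camera images.
- station: Fixed depanelling station, origin at bench level under the centre of its aluminium plate, 200 (x) x 240 (y) mm, flat top 75 mm above the bench. Dark steel guards 10 mm wide and 16 mm high run along both long edges, leaving x = -90 to +90 mm free. The +y end is open; over the edge at y = -120 mm lies the grey catch tray.
- plate_top (a point): Centre of the plate's top face (75 mm above the bench); axes as the station.
- tray_floor (a point): Centre of the catch tray's inner floor, 4 mm above the bench and 172 mm from the plate's centre along the station's -y; axes as the station. Inside the tray measures 192 (x) x 96 (y) mm; its outer walls are 86 mm high, its wall at the plate's edge stays below the plate's top.
- rest: Fixed black scraper rest, base 80 (x) x 190 (y) x 8 mm, origin under its centre at bench level. On it two cheeks, up to 28 mm above the bench, leave a slot 24 mm wide (x) and 172 mm long (y) whose floor is 8 mm above the bench.
- scraper: Loose hand scraper, 0.25 kg, 84 mm tall, origin at the centre of the blade's lower edge, z up along the tool, y along the blade. Red blade 160 mm long (y), 12 mm thick (x), z = 0 to 32 mm; aluminium rail 160 x 22 mm, z = 28 to 44; light wooden grip 100 mm long (y), 30 mm thick (x), z = 44 to 84. Grip it across x. It starts upright in the slot of the rest.
- offcut0: Loose black panel offcut (break-off rail) with two brass rings, 60 (x) x 18 (y) x 6 mm (z), 18 g, origin at the centre of its underside. It starts flat on the plate, any yaw, within x = +-55 mm and y = -75 to +33 mm (centre) of the station.
- offcut1: Loose black panel offcut (break-off rail) with two brass rings, 60 (x) x 18 (y) x 6 mm (z), 18 g, origin at the centre of its underside. It starts flat on the plate, any yaw, within x = +-55 mm and y = -75 to +33 mm (centre) of the station.
- offcut2: Loose black panel offcut (break-off rail) with two brass rings, 60 (x) x 18 (y) x 6 mm (z), 18 g, origin at the centre of its underside. It starts flat on the plate, any yaw, within x = +-55 mm and y = -75 to +33 mm (centre) of the station.
- offcut3: Loose black panel offcut (break-off rail) with two brass rings, 60 (x) x 18 (y) x 6 mm (z), 18 g, origin at the centre of its underside. It starts flat on the plate, any yaw, within x = +-55 mm and y = -75 to +33 mm (centre) of the station.
- meter: Yellow multimeter lying on the bench, 138 x 68 x 39 mm, origin at the centre of its underside; a bystander.
- tape: Beige tape roll lying flat, 90 x 85 x 30 mm, origin at the centre of its underside; a bystander.
- solvent: White square solvent dispenser with steel top, 60 x 60 x 130 mm, origin at the centre of its underside; a bystander.

How it is judged:
By the outcome, as a careful person would: the job done as asked, in the order asked, and still so for the second after the job is handed in, with the robot touching nothing.
It also fails if it takes over 53 s, if anything falls off the work surface, if the arm or the gripper's body presses on something with over 40 N, if the wrist force passes 120 N, or if a joint passes its speed limit or range.

ROBOT

A 6-joint arm with a two-finger parallel gripper is mounted at the origin on a cart in front of the work surface, level with it; the furniture and walls round the work are solid. World frame = base frame: x ahead of the robot, y to its left, z up, the work surface at z = 0. Lengths are in m, angles in rad, forces in N, time in s.
With the tool pointing down it reaches from about 0.225 to 0.875 m from the base axis. Payload 3.4 kg.
Tool frame: the origin (TCP) lies where the fingers leave the gripper's body, on its centre line; the fingertips stand 73 mm ahead of it and the grasp point (between the pads) lies 54 mm ahead of it (manip.pinch_z is the distance from the TCP to the grasp point, in m); z points along the fingers, y is the line along which they close (so a half turn about z gives the same grasp; the last joint's range is limited). The gripper opens to 85 mm and grips with 20 to 120 N. Pads are 22 mm wide; open, the fingers measure 114 mm over their backs; the gripper's body (76 mm by 85 mm) begins 54 mm behind the grasp point. The pads swing forward as they close: fully open they stand 13 mm farther back than shut.
Start: joints at [1.195, 0.276, 1.505, -0, 1.361, -0.121], TCP at [0.145, 0.556, 0.304] pointing down, gripper open.
Joint ranges: [-2.89, 2.89], [-0.75, 2.08], [0.22, 2.7], [-1.18, 4.32], [0.11, 2.71], [-2.7, 2.7]. Speed limits (rad/s): [2.57, 2.57, 3.14, 3.14, 3.14, 3.14].

INTERFACE

Orientations are given as a unit quaternion [w, x, y, z].
In Python, from rig import readout, imaging, manip gives the robot as it stands. The module is installed in compiled form; this text tells all that it offers.
- The arm moves only by the tool servo_tool, never from a script. Its argument "moves" is a list of rows, each an object with "dp": the shift along the tool's x, y, z in units of 0.2 m (1.0 is 0.2 m), a list of three; "delta_rot": the turn, a rotation vector about the tool's x, y, z in units of 0.1 rad (1.0 is 0.1 rad), a list of three; "fingers": the opening, from 0 (shut) to 1 (fully open). In form: [{"dp": [dx, dy, dz], "delta_rot": [wx, wy, wz], "fingers": fingers}, ...]. A call has 1 to 5 rows; each row shifts and turns the commanded pose from where the row before left it, along the tool's axes as they then stand; what a row does not reach is not made up. A row lasts 1/10 s, in which the tool goes at most 50 mm and 8.59 degrees, less where a joint would pass 70% of its speed; a pose out of reach is approached as far as the arm can. A call with a number of a shift or a turn outside -1 to 1 is refused whole. A call with a gripper value outside its range is refused whole. The fingers move at their own pace and stop on an object; "force" is the grip in N (left out, the last holds). Time passes only in rows, so rows that do not move let the fingers close. It gives the time, the measured TCP pose, the force, the opening and the grip force at its end, in the units of the state.
- readout.get_state(): the state, without advancing time (a new reading comes with each control period).
- imaging.get_image(name): name is "scene" or "top" or "wrist"; returns (picture, depth): 384x512x3 uint8, red, green, blue; 384x512 float32, m along the optical axis (not along the pixel's ray), 0 where there is no reading.
- imaging.calibration(name): a dict with "intrinsics" (3x3 intrinsics, pixels), "R" (3x3) and "t" (3): a world point X has camera coordinates R X + t; the wrist camera has in their place "hand_eye" (4x4, takes a point from camera to tool coordinates, whose origin is the TCP and whose axes are the flange's). Camera axes: x right, y down, z forward; pixel columns grow to the right and rows downward; lengths in m; the calibration is good to about 2 mm. A picture is of the moment at which its call begins: read the wrist's pose just before it. calibration takes no time and is no camera call.
- manip.sign_off(): hands the job in; it is judged then, once.
The state is a dict: "clock": time; "qpos": joint angles; "qd": joint speeds; "effort": joint torques, N m; "position": TCP position; "ee_rot": TCP orientation; "contact_force": force on the tool from outside, world axes, zero at the start; "moment": the same for the moment, N m; "width": finger opening in m; "gripper_force": force on a finger pad.
Only numpy, scipy, OpenCV 4.12 (cv2) and the standard library are available. Lean on these libraries where they do the work, as an engineer would, in place of code of your own. Each camera call takes 0.05 s, during which the arm holds its last target. There are 200 camera calls.

## Working session

There is one attempt and no reset: what is moved stays moved. The work goes in short steps, Python scripts to look and compute and a tool call to move; the robot and the scene stay as the last step left them, time stands still between calls to the robot, and variables do not carry over. Pictures are saved under pics/ and viewed, at most 10 in all, crops included, and the job is handed in when it is done.

Besides the shell and the picture viewer there is one more tool, called after "Emit:" as a command line: name --argument value ..., lists and objects as JSON in quotes. servo_tool: Moves the arm, as the interface text tells. Its arguments: {"type":"object","properties":{"moves":{"type":"array"},"force":{"type":"number"}},"required":["moves"]}

```bash
mkdir -p pics
cat > h.py <<'E'
import numpy as np, cv2
from rig import readout, imaging, manip
def cloud(name):
    im,d=imaging.get_image(name); c=imaging.calibration(name); K=np.array(c["intrinsics"])
    v,u=np.mgrid[:384,:512]
    P=np.stack([(u-K[0,2])/K[0,0]*d,(v-K[1,2])/K[1,1]*d,d],-1)
    W=(P-np.array(c["t"]))@np.array(c["R"])
    W[d==0]=np.nan
    return im,d,W
E
python3 - <<'E'
from h import *
s=readout.get_state();print({k:np.round(v,3).tolist() for k,v in s.items()})
ims=[]
for n in("top","scene"):
    im,d,W=cloud(n); np.savez("pics/%s.npz"%n,im=im,W=W); ims.append(im)
    c=imaging.calibration(n); print(n,np.round(-np.array(c["R"]).T@np.array(c["t"]),3),(d==0).mean())
    cv2.imwrite("pics/%s.png"%n,cv2.resize(im[:,:,::-1],(800,600)))
E
```

```text
{'clock': 0.0, 'qpos': [1.195, 0.277, 1.506, -0.0, 1.361, -0.121], 'qd': [-0.001, 0.0, -0.0, -0.0, 0.002, 0.001], 'effort': [-0.002, -41.679, -24.581, -0.001, 0.011, -0.0], 'position': [0.145, 0.556, 0.303], 'ee_rot': [-0.0, 0.127, 0.992, -0.001], 'contact_force': [-0.069, 0.258, -0.05], 'moment': [0.002, -0.009, -0.001], 'gripper_force': 0.0, 'width': 0.085}
top [ 0.412 -0.057  1.507] 0.0037180582682291665
scene [-0.46   1.206  0.845] 0.003926595052083333
```

View pics/top.png

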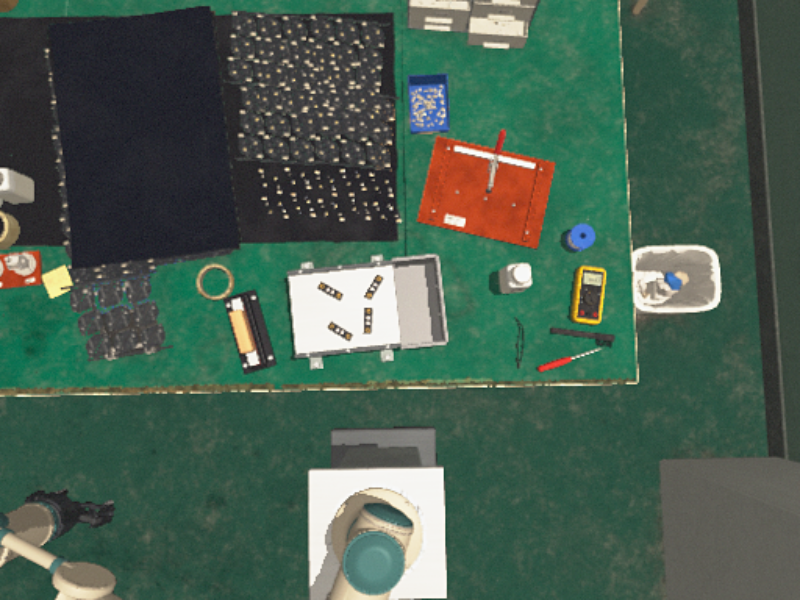

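View pics/scene.png

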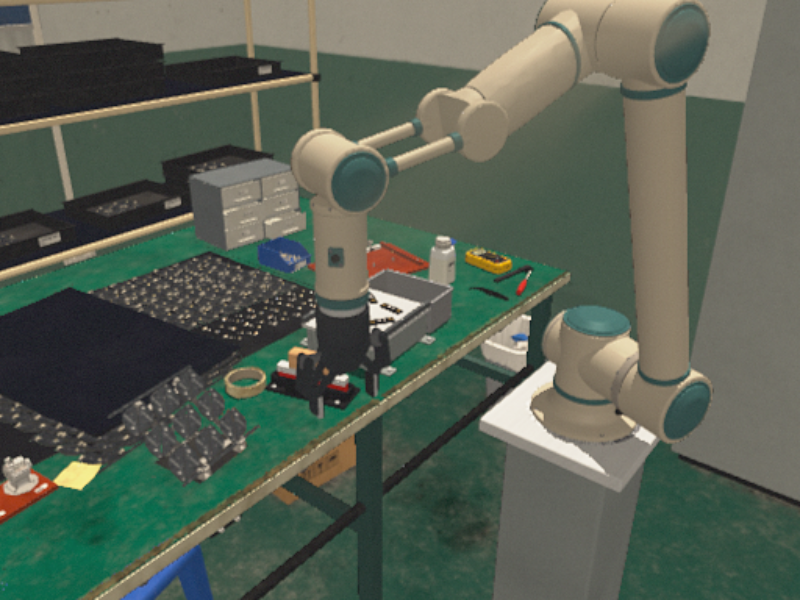

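Top view: plate white at about (345,310) with four offcuts, tray to its right (420,303), rest with scraper at (250,332), tape (214,282), solvent (516,278), meter (590,295). Now measuring.

Run:
```python
from h import *
z=np.load("pics/top.npz"); im,W=z["im"],z["W"]
c=imaging.calibration("top");K=np.array(c["intrinsics"]);R=np.array(c["R"]);t=np.array(c["t"]);C=-R.T@t
def ray(uv,h):
    d=np.c_[uv,np.ones(len(uv))]@np.linalg.inv(K).T@R
    return (C+d*((h-C[2])/d[:,2:]))[:,:2]
hsv=cv2.cvtColor(im,cv2.COLOR_RGB2HSV).astype(int);H,S,V=[hsv[...,i] for i in range(3)]
v,u=np.mgrid[:384,:512]
def box(u0,u1,v0,v1): return (u>=u0*.64)&(u<=u1*.64)&(v>=v0*.64)&(v<=v1*.64)
def rect(m,h,n):
    cs,_=cv2.findContours(m.astype(np.uint8),cv2.RETR_EXTERNAL,cv2.CHAIN_APPROX_NONE)
    k=max(cs,key=cv2.contourArea)[:,0,:].astype(float)
    p=ray(k,h)*1000; r=cv2.minAreaRect(p.astype(np.float32)); print(n,len(k),np.round(r[0],1),np.round(r[1],1),round(r[2],2)); return r
B=box(280,455,245,375)
plate=B&(V>200)&(S<40)
r=rect(plate,.075,"plate")
zz=W[...,2]; print("plate z",np.nanmedian(zz[plate]))
rect(B&(zz>.066)&(V<235),.085,"tall frame"); rect(B&(zz>.06),.086,"all")
G=box(220,280,285,375)
rect(G&(H<25)&(S>70)&(V>120),.092,"grip")
rect(G&(zz>.075),.092,"grip z"); print("grip z",np.nanmedian(zz[G&(zz>.08)]))
rect(G&(V<70),.02,"rest dark")
off=box(300,395,265,355)&(V<120)&(zz>.06)
n,l,st,ce=cv2.connectedComponentsWithStats(off.astype(np.uint8))
for i in range(1,n):
    if st[i,4]>30: rect(l==i,.081,"off")
for nm,b in(("tape",box(190,240,255,305)),("solv",box(490,540,255,300)),("meter",box(565,615,255,330))):
    q=W[b&(zz>.02)]; print(nm,np.round(np.nanmin(q,0),3),np.round(np.nanmax(q,0),3))
crop=im[150:250,110:300,::-1]; cv2.imwrite("pics/crop.png",cv2.resize(crop,None,fx=4,fy=4))
m=box(220,455,245,375)&(zz>.1); print("max z",np.nanmax(zz[box(220,455,245,375)]))
```

```text
plate 302 [522.8  30. ] [189.9 315.8] 3.45
plate z 0.07466233226035811
tall frame 501 [527.4  12.1] [209.9 348.6] 5.05
all 304 [527.3  12. ] [209.7 348.4] 5.05
grip 69 [477.7 296.8] [99.6 38.4] 16.05
grip z 65 [475.5 297. ] [100.1  32.2] 16.05
grip z 0.09197495855639651
rest dark 164 [480.1 296.4] [187.   77.9] 15.89
off 46 [615.1 119.7] [ 8.9 79.1] 4.21
off 45 [572.6  -0. ] [15.2 54.8] 57.27
off 57 [497.2  13.5] [14.3 53.6] 89.21
off 48 [473.2  77.6] [56.4 14.3] 57.01
off 32 [430.7  30.7] [10.2 46.6] 5.22
off 46 [423.6 104.9] [ 8.8 81.4] 4.59
tape [0.539 0.312 0.02 ] [0.66  0.432 0.058]
solv [ 0.56  -0.362  0.02 ] [ 0.616 -0.303  0.139]
meter [ 0.481 -0.553  0.02 ] [ 0.62  -0.472  0.044]
max z 0.10057623685852678
```

View pics/crop.png

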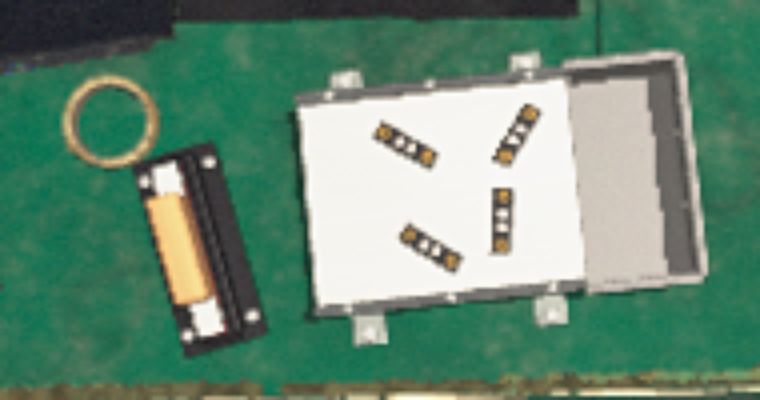

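Emit:
servo_tool --moves '[{"dp": [-0.16,-0.07,0],"delta_rot": [0,0,0],"fingers": 1},{"dp": [-0.16,-0.07,0],"delta_rot": [0,0,0],"fingers": 1},{"dp": [-0.16,-0.07,0],"delta_rot": [0,0,0],"fingers": 1},{"dp": [-0.16,-0.07,0],"delta_rot": [0,0,0],"fingers": 1},{"dp": [-0.16,-0.07,0],"delta_rot": [0,0,0],"fingers": 1}]'

```text
clock: 0.6
position: [0.2829, 0.4473, 0.3035]
ee_rot: [-0.0, 0.127, 0.992, -0.0]
contact_force: [-1.5, -0.5, 0.2]
width: 0.0854
gripper_force: 0.0
```

Emit:
servo_tool --moves '[{"dp": [-0.16,-0.07,0.04],"delta_rot": [0,0,0],"fingers": 1},{"dp": [-0.16,-0.07,0.04],"delta_rot": [0,0,0],"fingers": 1},{"dp": [-0.16,-0.07,0.04],"delta_rot": [0,0,0],"fingers": 1},{"dp": [-0.16,-0.07,0.04],"delta_rot": [0,0,0],"fingers": 1},{"dp": [-0.16,-0.07,0.04],"delta_rot": [0,0,0],"fingers": 1}]'

```text
clock: 1.1
position: [0.4201, 0.3392, 0.2633]
ee_rot: [-0.0, 0.127, 0.992, -0.0]
contact_force: [0.6, 0.4, -0.3]
width: 0.0855
gripper_force: 0.0
```

Emit:
servo_tool --moves '[{"dp": [-0.16,-0.07,0],"delta_rot": [0,0,0],"fingers": 1},{"dp": [-0.16,-0.07,0],"delta_rot": [0,0,0],"fingers": 1},{"dp": [0,0,0.06],"delta_rot": [0,0,-0.9],"fingers": 1},{"dp": [0,0,0.06],"delta_rot": [0,0,-0.9],"fingers": 1},{"dp": [0,0,0.06],"delta_rot": [0,0,-0.9],"fingers": 1}]'

```text
clock: 1.6
position: [0.4743, 0.2965, 0.227]
ee_rot: [-0.0, -0.009, 1.0, -0.0]
contact_force: [0.5, 0.5, -0.1]
width: 0.0851
gripper_force: 0.0
```

Emit:
servo_tool --moves '[{"dp": [0,0,0.03],"delta_rot": [0,0,-0.9],"fingers": 1},{"dp": [0,0,0],"delta_rot": [0,0,-0.9],"fingers": 1},{"dp": [0,0,0],"delta_rot": [0,0,-0.85],"fingers": 1},{"dp": [0,0,0],"delta_rot": [0,0,0],"fingers": 1}]'

```text
clock: 2.0
position: [0.474, 0.297, 0.2214]
ee_rot: [-0.001, -0.14, 0.99, -0.0]
contact_force: [-0.9, -0.1, -0.0]
width: 0.0859
gripper_force: 0.0
```

```bash
cat >> h.py <<'E'
from scipy.spatial.transform import Rotation as Ro
ST=np.array([.5227,.0638]); SA=np.radians(5.05)
def st(x,y,z): return np.array([ST[0]+x*np.cos(SA)-y*np.sin(SA),ST[1]+x*np.sin(SA)+y*np.cos(SA),z])
def plan(target,yaw):
    "shift/turn in tool units to target TCP, tool y at yaw (deg), pointing down"
    s=readout.get_state(); q=s["ee_rot"]; r=Ro.from_quat([q[1],q[2],q[3],q[0]])
    a=np.radians(yaw); y=np.array([np.cos(a),np.sin(a),0]); z=np.array([0,0,-1.]); g=Ro.from_matrix(np.c_[np.cross(y,z),y,z])
    print("clk",round(s["clock"],2),"pos",np.round(s["position"],4),"F",np.round(s["contact_force"],1),"M",np.round(s["moment"],2),"w",round(s["width"],4),"g",round(s["gripper_force"],1))
    print("dp",np.round(r.inv().apply(np.array(target)-s["position"])/.2,3),"rot",np.round((r.inv()*g).as_rotvec()/.1,3))
E
python3 - <<'E'
from h import *
plan([.476,.297,.124],106.05)
s=readout.get_state(); im,d=imaging.get_image("wrist"); c=imaging.calibration("wrist"); K=np.array(c["intrinsics"]);T=np.array(c["hand_eye"])
q=s["ee_rot"]; r=Ro.from_quat([q[1],q[2],q[3],q[0]])
v,u=np.mgrid[:384,:512]; P=np.stack([(u-K[0,2])/K[0,0]*d,(v-K[1,2])/K[1,1]*d,d],-1)
W=r.apply((P.reshape(-1,3)@T[:3,:3].T+T[:3,3])).reshape(P.shape)+s["position"]
m=(abs(W[...,2]-.092)<.006)&(abs(W[...,0]-.476)<.09)&(abs(W[...,1]-.297)<.06)&(d>0)
rr=cv2.minAreaRect((W[m][:,:2]*1000).astype(np.float32)); print(rr,np.median(W[m][:,2]))
cv2.imwrite("pics/w1.png",im[:,:,::-1])
E
```

```text
clk 2.0 pos [0.474  0.297  0.2214] F [-0.9 -0.1 -0. ] M [-0.01 -0.05 -0.02] w 0.0859 g 0.0
dp [-0.01  -0.003  0.487] rot [-0.001 -0.011 -0.001]
((475.3200988769531, 298.4503479003906), (99.08076477050781, 29.921207427978516), 16.249313354492188) 0.09175774685910215
```

View pics/w1.png

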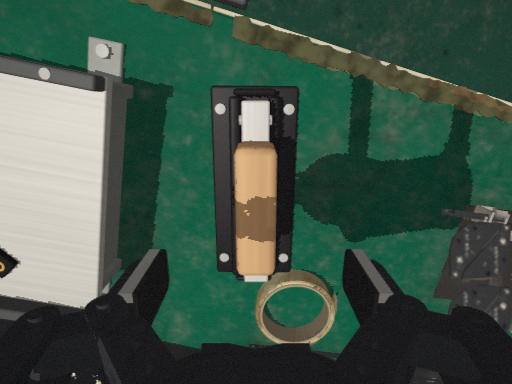

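Emit:
servo_tool --moves '[{"dp": [-0.008,0.005,0.15],"delta_rot": [0,0,0],"fingers": 1},{"dp": [0,0,0.15],"delta_rot": [0,0,0],"fingers": 1},{"dp": [0,0,0.13],"delta_rot": [0,0,0],"fingers": 1},{"dp": [0,0,0.075],"delta_rot": [0,0,0],"fingers": 1},{"dp": [0,0,0],"delta_rot": [0,0,0],"fingers": 1}]'

```text
clock: 2.55
position: [0.474, 0.2978, 0.1186]
ee_rot: [-0.003, -0.139, 0.99, -0.001]
contact_force: [-0.9, 0.1, -0.6]
width: 0.0855
gripper_force: 0.0
```

Emit:
servo_tool --force 70 --moves '[{"dp": [0,0,0],"delta_rot": [0,0,0],"fingers": 0.2},{"dp": [0,0,0],"delta_rot": [0,0,0],"fingers": 0},{"dp": [0,0,0],"delta_rot": [0,0,0],"fingers": 0},{"dp": [0,0,0],"delta_rot": [0,0,0],"fingers": 0},{"dp": [0,0,0],"delta_rot": [0,0,0],"fingers": 0}]'

```text
clock: 3.05
position: [0.476, 0.2985, 0.122]
ee_rot: [0.001, -0.14, 0.99, 0.0]
contact_force: [-0.9, -1.6, 5.9]
width: 0.0293
gripper_force: 69.3
```

Emit:
servo_tool --moves '[{"dp": [0,0,0],"delta_rot": [0,0,0],"fingers": 0},{"dp": [0,0,0],"delta_rot": [0,0,0],"fingers": 0}]'

```text
clock: 3.25
position: [0.4761, 0.2985, 0.1221]
ee_rot: [0.001, -0.14, 0.99, 0.0]
contact_force: [-1.2, -1.5, 5.2]
width: 0.0297
gripper_force: 69.3
```

Run:
```python
from h import *
plan([.4753,.2984,.25],106.05)
print(st(0,92,0),readout.get_state()["ee_rot"])
```

```text
clk 3.25 pos [0.4761 0.2985 0.1221] F [-1.2 -1.5  5.2] M [-0.31 -0.    0.02] w 0.0297 g 69.3
dp [ 0.003  0.    -0.64 ] rot [-0.001  0.02   0.002]
[-7.57560491 91.70668002  0.        ] [ 1.02298906e-03 -1.39718129e-01  9.90190786e-01  7.02082424e-05]
```

Emit:
servo_tool --moves '[{"dp": [0,0,-0.1],"delta_rot": [0,0,0],"fingers": 0},{"dp": [0,0,-0.18],"delta_rot": [0,0,0],"fingers": 0},{"dp": [0,0,-0.18],"delta_rot": [0,0,0],"fingers": 0},{"dp": [0,0,-0.15],"delta_rot": [0,0,0],"fingers": 0},{"dp": [0,0,-0.03],"delta_rot": [0,0,0],"fingers": 0}]'

```text
clock: 3.75
position: [0.4767, 0.2993, 0.2521]
ee_rot: [0.003, -0.14, 0.99, 0.001]
contact_force: [-0.2, 0.8, -3.2]
width: 0.0294
gripper_force: 69.6
```

Run:
```python
from h import *
plan(st(0,.095,.235),95.05)
```

```text
clk 3.75 pos [0.4767 0.2993 0.2521] F [-0.2  0.8 -3.2] M [-0.01 -0.03  0.  ] w 0.0294 g 69.6
dp [ 0.015 -0.729  0.085] rot [0.021 0.065 1.92 ]
```

Emit:
servo_tool --moves '[{"dp": [0.003,-0.146,0],"delta_rot": [0,0,0],"fingers": 0},{"dp": [0.003,-0.146,0],"delta_rot": [0,0,0],"fingers": 0},{"dp": [0.003,-0.146,0],"delta_rot": [0,0,0],"fingers": 0},{"dp": [0.003,-0.146,0],"delta_rot": [0,0,0],"fingers": 0},{"dp": [0.003,-0.146,0],"delta_rot": [0,0,0],"fingers": 0}]'

```text
clock: 4.25
position: [0.5121, 0.1562, 0.2468]
ee_rot: [-0.002, -0.14, 0.99, 0.0]
contact_force: [-0.6, -0.2, -2.9]
width: 0.0293
gripper_force: 69.9
```

Emit:
servo_tool --moves '[{"dp": [0,0,0.02],"delta_rot": [0.02,0.06,0.64],"fingers": 0},{"dp": [0,0,0.02],"delta_rot": [0,0,0.64],"fingers": 0},{"dp": [0,0,0.02],"delta_rot": [0,0,0.64],"fingers": 0},{"dp": [0,0,0.02],"delta_rot": [0,0,0],"fingers": 0},{"dp": [0,0,0],"delta_rot": [0,0,0],"fingers": 0}]'

```text
clock: 4.75
position: [0.5118, 0.1572, 0.2309]
ee_rot: [-0.005, -0.045, 0.999, -0.002]
contact_force: [-0.4, 0.8, -3.0]
width: 0.029
gripper_force: 70.1
```

Run:
```python
from h import *
plan(st(0,.095,.195),95.05)
s=readout.get_state(); im,d=imaging.get_image("wrist"); c=imaging.calibration("wrist"); K=np.array(c["intrinsics"]);T=np.array(c["hand_eye"])
q=s["ee_rot"]; r=Ro.from_quat([q[1],q[2],q[3],q[0]])
v,u=np.mgrid[:384,:512]; P=np.stack([(u-K[0,2])/K[0,0]*d,(v-K[1,2])/K[1,1]*d,d],-1)
W=r.apply((P.reshape(-1,3)@T[:3,:3].T+T[:3,3])).reshape(P.shape)+s["position"]
c5,s5=np.cos(SA),np.sin(SA); dx,dy=W[...,0]-ST[0],W[...,1]-ST[1]; X=dx*c5+dy*s5; Y=-dx*s5+dy*c5
# guard tops in station frame
for sg in(1,-1):
    m=(abs(W[...,2]-.091)<.005)&(abs(X*sg-.095)<.02)&(d>0)
    print(sg,m.sum(),[(round(y*1000),np.round(np.percentile(X[m&(abs(Y-y)<.01)]*1000,[3,50,97]),1)) for y in np.arange(-.1,.12,.02) if (m&(abs(Y-y)<.01)).sum()>8])
m=(abs(W[...,2]-.081)<.004)&(abs(X)<.085); print("blk Y",np.round(np.percentile(Y[m],[1,99]),3) if m.any() else None)
cv2.imwrite("pics/w2.png",im[:,:,::-1]); np.savez("pics/w2.npz",im=im,X=X,Y=Y,Z=W[...,2])
```

```text
clk 4.75 pos [0.5118 0.1572 0.2309] F [-0.4  0.8 -3. ] M [-0.06  0.   -0.01] w 0.029 g 70.1
dp [-0.015  0.006  0.179] rot [-0.03  -0.095  0.013]
1 1128 [(-100, array([89.5, 92.5, 99.3])), (-80, array([89.7, 92.7, 99.1])), (-60, array([89.5, 92.1, 98.8])), (-40, array([89.4, 90.5, 93.3])), (60, array([94.7, 96.5, 99.3]))]
-1 4760 [(-80, array([-99.2, -94.2, -90. ])), (-60, array([-99.2, -94.4, -90. ])), (-40, array([-99.3, -94.8, -90. ])), (-20, array([-99.3, -94.9, -90.1])), (0, array([-99.3, -94.8, -90.1])), (20, array([-99.4, -94.9, -90.1])), (40, array([-99.4, -94.5, -90.2])), (60, array([-99.4, -95. , -90.2])), (80, array([-99.5, -94.6, -90.2])), (100, array([-99.5, -94.6, -90.2]))]
blk Y [-0.089  0.042]
```

View pics/w2.png

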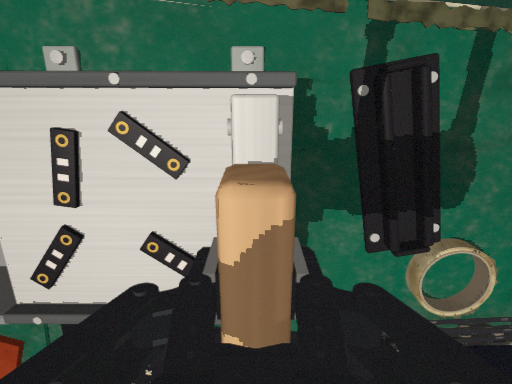

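The wrist view confirms the scraper is held square, its rail between the guards (grip at (255,255)), all four offcuts left of it, and guards at ±90 mm in my station frame. Lowering.

Emit:
servo_tool --moves '[{"dp": [-0.015,0,0.06],"delta_rot": [-0.02,-0.06,0.01],"fingers": 0},{"dp": [0,0,0.06],"delta_rot": [0,0,0],"fingers": 0},{"dp": [0,0,0.05],"delta_rot": [0,0,0],"fingers": 0},{"dp": [0,0,0.01],"delta_rot": [0,0,0],"fingers": 0},{"dp": [0,0,0],"delta_rot": [0,0,0],"fingers": 0}]'

```text
clock: 5.3
position: [0.5155, 0.1575, 0.1963]
ee_rot: [-0.0, -0.044, 0.999, -0.001]
contact_force: [-0.2, 1.2, -2.7]
width: 0.029
gripper_force: 70.0
```

Emit:
servo_tool --moves '[{"dp": [0,0,0.01],"delta_rot": [0,0,0],"fingers": 0},{"dp": [0,0,0.005],"delta_rot": [0,0,0],"fingers": 0},{"dp": [0,0,0],"delta_rot": [0,0,0],"fingers": 0}]'

```text
clock: 5.6
position: [0.5159, 0.1576, 0.1941]
ee_rot: [0.0, -0.044, 0.999, -0.0]
contact_force: [-0.2, 0.4, -2.7]
width: 0.0291
gripper_force: 70.0
```

Run:
```python
from h import *
plan(st(0,-.140,.1895),95.05)
```

```text
clk 5.6 pos [0.5159 0.1576 0.1941] F [-0.2  0.4 -2.7] M [-0.01  0.01 -0.02] w 0.0291 g 70.0
dp [ 0.006 -1.17   0.024] rot [-0.008  0.008 -0.009]
```

Emit:
servo_tool --moves '[{"dp": [0,0,0.01],"delta_rot": [0,0,0],"fingers": 0},{"dp": [0,0,0.005],"delta_rot": [0,0,0],"fingers": 0},{"dp": [0,0,0],"delta_rot": [0,0,0],"fingers": 0}]'

```text
clock: 5.9
position: [0.5157, 0.1575, 0.1907]
ee_rot: [0.0, -0.044, 0.999, -0.0]
contact_force: [0.9, 0.2, -1.9]
width: 0.0294
gripper_force: 70.0
```

Emit:
servo_tool --moves '[{"dp": [0,0,0.005],"delta_rot": [0,0,0],"fingers": 0},{"dp": [0,0,0],"delta_rot": [0,0,0],"fingers": 0}]'

```text
clock: 6.1
position: [0.5158, 0.1575, 0.1898]
ee_rot: [0.0, -0.044, 0.999, -0.0]
contact_force: [0.7, -0.0, -3.2]
width: 0.0291
gripper_force: 70.0
```

Emit:
servo_tool --moves '[{"dp": [0,0,0.005],"delta_rot": [0,0,0],"fingers": 0},{"dp": [0,0,0],"delta_rot": [0,0,0],"fingers": 0}]'

```text
clock: 6.3
position: [0.5159, 0.1576, 0.1891]
ee_rot: [0.0, -0.044, 0.999, -0.0]
contact_force: [0.1, -0.1, -0.4]
width: 0.0293
gripper_force: 70.3
```

Emit:
servo_tool --moves '[{"dp": [0.001,-0.05,0],"delta_rot": [0,0,0],"fingers": 0},{"dp": [0,-0.06,0],"delta_rot": [0,0,0],"fingers": 0},{"dp": [0,-0.06,0],"delta_rot": [0,0,0],"fingers": 0},{"dp": [0,-0.06,0],"delta_rot": [0,0,0],"fingers": 0},{"dp": [0,-0.06,0],"delta_rot": [0,0,0],"fingers": 0}]'

```text
clock: 6.8
position: [0.5209, 0.0985, 0.1891]
ee_rot: [0.0, -0.043, 0.999, -0.0]
contact_force: [-0.1, 1.1, -1.1]
width: 0.0291
gripper_force: 70.3
```

Emit:
servo_tool --moves '[{"dp": [0.001,-0.06,0],"delta_rot": [0,0,0],"fingers": 0},{"dp": [0,-0.06,0],"delta_rot": [0,0,0],"fingers": 0},{"dp": [0,-0.06,0],"delta_rot": [0,0,0],"fingers": 0},{"dp": [0,-0.06,0],"delta_rot": [0,0,0],"fingers": 0},{"dp": [0,-0.06,0],"delta_rot": [0,0,0],"fingers": 0}]'

```text
clock: 7.3
position: [0.5258, 0.0391, 0.1891]
ee_rot: [0.0, -0.044, 0.999, -0.0]
contact_force: [0.1, 2.3, 1.2]
width: 0.0294
gripper_force: 70.4
```

Run:
```python
from h import *
plan(st(0,-.140,.1891),95.05)
im,d=imaging.get_image("wrist"); cv2.imwrite("pics/w3.png",im[:,:,::-1])
```

```text
clk 7.3 pos [0.5258 0.0391 0.1891] F [0.1 2.3 1.2] M [ 0.48 -0.12  0.09] w 0.0294 g 70.4
dp [ 0.004 -0.576  0.   ] rot [-0.004  0.005 -0.011]
```

View pics/w3.png

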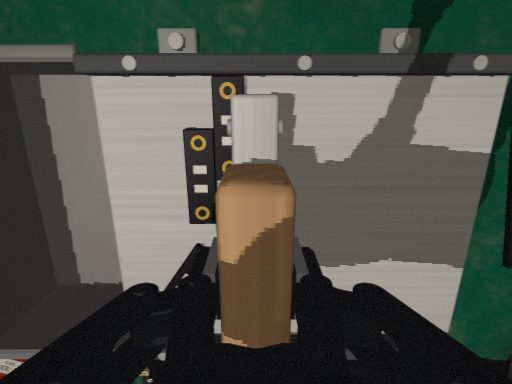

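Offcuts lie parallel ahead of the blade at (228,125) and (202,175); one reaches the lower-x guard but is still being pushed. Continuing gently.

Emit:
servo_tool --moves '[{"dp": [0.001,-0.05,0],"delta_rot": [0,0,0],"fingers": 0},{"dp": [0,-0.05,0],"delta_rot": [0,0,0],"fingers": 0},{"dp": [0,-0.05,0],"delta_rot": [0,0,0],"fingers": 0},{"dp": [0,-0.05,0],"delta_rot": [0,0,0],"fingers": 0},{"dp": [0,-0.05,0],"delta_rot": [0,0,0],"fingers": 0}]'

```text
clock: 7.85
position: [0.5299, -0.0106, 0.1891]
ee_rot: [0.0, -0.044, 0.999, -0.0]
contact_force: [0.1, 2.9, 0.4]
width: 0.0291
gripper_force: 70.5
```

Run:
```python
from h import *
plan(st(0,-.140,.1891),95.05)
im,d=imaging.get_image("wrist"); cv2.imwrite("pics/w4.png",im[:,:,::-1])
```

```text
clk 7.85 pos [ 0.5299 -0.0106  0.1891] F [0.1 2.9 0.4] M [ 0.61 -0.13  0.03] w 0.0291 g 70.5
dp [ 0.003 -0.326 -0.   ] rot [-0.006  0.004 -0.009]
```

View pics/w4.png

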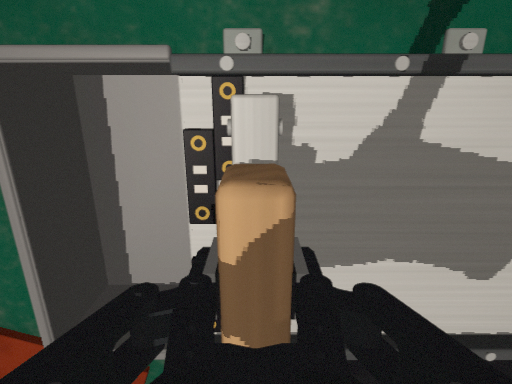

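Pushed cleanly, edge at column ~180, offcuts at 185–245. Continue over the edge.

Emit:
servo_tool --moves '[{"dp": [0.001,-0.05,0],"delta_rot": [0,0,0],"fingers": 0},{"dp": [0,-0.05,0],"delta_rot": [0,0,0],"fingers": 0},{"dp": [0,-0.05,0],"delta_rot": [0,0,0],"fingers": 0},{"dp": [0,-0.05,0],"delta_rot": [0,0,0],"fingers": 0},{"dp": [0,-0.05,0],"delta_rot": [0,0,0],"fingers": 0}]'

```text
clock: 8.4
position: [0.534, -0.0607, 0.1891]
ee_rot: [0.0, -0.044, 0.999, -0.001]
contact_force: [0.3, 2.0, -2.4]
width: 0.0296
gripper_force: 70.0
```

Emit:
servo_tool --moves '[{"dp": [0,-0.04,0],"delta_rot": [0,0,0],"fingers": 0},{"dp": [0,-0.04,0],"delta_rot": [0,0,0],"fingers": 0},{"dp": [0,0,0],"delta_rot": [0,0,0],"fingers": 0},{"dp": [0,0,0],"delta_rot": [0,0,0],"fingers": 0}]'

```text
clock: 8.8
position: [0.5351, -0.0759, 0.1887]
ee_rot: [-0.0, -0.043, 0.999, -0.0]
contact_force: [0.3, 0.3, -3.8]
width: 0.0294
gripper_force: 69.9
```

Emit:
servo_tool --moves '[{"dp": [0,0,-0.08],"delta_rot": [0,0,0],"fingers": 0},{"dp": [0,0,-0.12],"delta_rot": [0,0,0],"fingers": 0},{"dp": [0,0,-0.12],"delta_rot": [0,0,0],"fingers": 0},{"dp": [0,0,0],"delta_rot": [0,0,0],"fingers": 0}]'

```text
clock: 9.2
position: [0.5371, -0.0756, 0.2562]
ee_rot: [0.004, -0.044, 0.999, -0.001]
contact_force: [0.9, 0.3, -2.9]
width: 0.029
gripper_force: 70.2
```

Run:
```python
from h import *
plan([.4760,.2985,.2521],106.05)
im,d=imaging.get_image("wrist"); im2,_=imaging.get_image("scene")
a=cv2.resize(im2[150:270,170:330,::-1],(512,384)) 
cv2.imwrite("pics/w5.png",cv2.resize(np.hstack([im[:,:,::-1],a]),(800,300)))
```

```text
clk 9.2 pos [ 0.5371 -0.0756  0.2562] F [ 0.9  0.3 -2.9] M [ 0.01 -0.03  0.02] w 0.029 g 70.2
dp [0.14  1.89  0.013] rot [-0.04   0.068 -1.922]
```

View pics/w5.png

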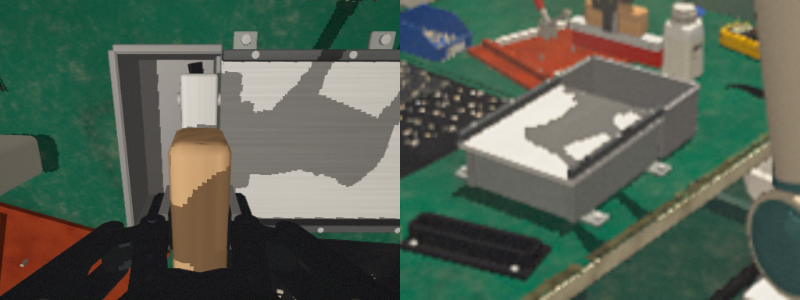

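Emit:
servo_tool --moves '[{"dp": [0.014,0.15,0],"delta_rot": [0,0,0],"fingers": 0},{"dp": [0.014,0.19,0],"delta_rot": [0,0,0],"fingers": 0},{"dp": [0.014,0.19,0],"delta_rot": [0,0,0],"fingers": 0},{"dp": [0.014,0.19,0],"delta_rot": [0,0,0],"fingers": 0},{"dp": [0.014,0.19,0],"delta_rot": [0,0,0],"fingers": 0}]'

```text
clock: 9.8
position: [0.5041, 0.1059, 0.2509]
ee_rot: [-0.002, -0.043, 0.999, -0.0]
contact_force: [0.3, -0.5, -3.4]
width: 0.0295
gripper_force: 69.9
```

Emit:
servo_tool --moves '[{"dp": [0.014,0.19,0],"delta_rot": [0,0,0],"fingers": 0},{"dp": [0.014,0.19,0],"delta_rot": [0,0,0],"fingers": 0},{"dp": [0.014,0.19,0],"delta_rot": [0,0,0],"fingers": 0},{"dp": [0.014,0.19,0],"delta_rot": [0,0,0],"fingers": 0},{"dp": [0.014,0.19,0],"delta_rot": [0,0,0],"fingers": 0}]'

```text
clock: 10.3
position: [0.4736, 0.2937, 0.2507]
ee_rot: [-0.001, -0.044, 0.999, -0.001]
contact_force: [0.6, 0.1, -3.5]
width: 0.0293
gripper_force: 69.9
```

Emit:
servo_tool --moves '[{"dp": [0,0.03,0],"delta_rot": [0,0,-0.64],"fingers": 0},{"dp": [0,0,0],"delta_rot": [0,0,-0.64],"fingers": 0},{"dp": [0,0,0],"delta_rot": [0,0,-0.64],"fingers": 0},{"dp": [0,0,0],"delta_rot": [0,0,0],"fingers": 0}]'

```text
clock: 10.7
position: [0.4735, 0.2984, 0.2506]
ee_rot: [-0.002, -0.139, 0.99, -0.001]
contact_force: [-0.4, -0.3, -2.3]
width: 0.0291
gripper_force: 70.5
```

Run:
```python
from h import *
plan([.4760,.2985,.15],106.05)
im,d,W=cloud("top"); 
z=W[...,2]
a=cv2.resize(im[155:235,175:295,::-1],(600,400))
im2,_=imaging.get_image("wrist")
cv2.imwrite("pics/t6.png",cv2.resize(np.hstack([a,cv2.resize(im2[:,:,::-1],(533,400))]),(800,283)))
```

```text
clk 10.7 pos [0.4735 0.2984 0.2506] F [-0.4 -0.3 -2.3] M [-0.09 -0.01  0.03] w 0.0291 g 70.5
dp [-0.014 -0.002  0.503] rot [-0.016 -0.037 -0.003]
```

View pics/t6.png

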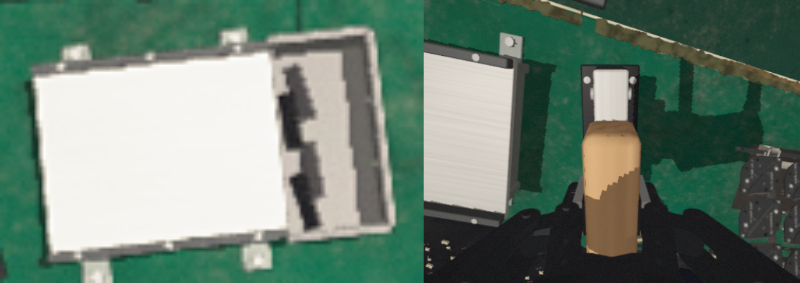

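Plate is empty and the offcuts lie in the tray (dark pieces at (290–310, 80–220) in the left half); the scraper is over its rest. Lowering.

Emit:
servo_tool --moves '[{"dp": [-0.013,-0.002,0.1],"delta_rot": [-0.01,-0.03,0],"fingers": 0},{"dp": [0,0,0.14],"delta_rot": [0,0,0],"fingers": 0},{"dp": [0,0,0.14],"delta_rot": [0,0,0],"fingers": 0},{"dp": [0,0,0.09],"delta_rot": [0,0,0],"fingers": 0},{"dp": [0,0,0],"delta_rot": [0,0,0],"fingers": 0}]'

```text
clock: 11.3
position: [0.4755, 0.2977, 0.1556]
ee_rot: [-0.002, -0.139, 0.99, -0.001]
contact_force: [-1.0, -0.2, -2.0]
width: 0.0292
gripper_force: 70.3
```

Run:
```python
from h import *
plan([.4760,.2985,.1221],106.05)
```

```text
clk 11.3 pos [0.4755 0.2977 0.1556] F [-1.  -0.2 -2. ] M [0.   0.02 0.05] w 0.0292 g 70.3
dp [-0.004  0.003  0.167] rot [-0.011 -0.041 -0.022]
```

Emit:
servo_tool --moves '[{"dp": [-0.004,0.003,0.04],"delta_rot": [-0.01,-0.04,-0.02],"fingers": 0},{"dp": [0,0,0.04],"delta_rot": [0,0,0],"fingers": 0},{"dp": [0,0,0.04],"delta_rot": [0,0,0],"fingers": 0},{"dp": [0,0,0.025],"delta_rot": [0,0,0],"fingers": 0},{"dp": [0,0,0],"delta_rot": [0,0,0],"fingers": 0}]'

```text
clock: 11.8
position: [0.4778, 0.2996, 0.1291]
ee_rot: [0.003, -0.14, 0.99, 0.001]
contact_force: [-0.7, 0.2, -3.3]
width: 0.0295
gripper_force: 70.3
```

Emit:
servo_tool --moves '[{"dp": [0,0,0.01],"delta_rot": [0,0,0],"fingers": 0},{"dp": [0,0,0.005],"delta_rot": [0,0,0],"fingers": 0},{"dp": [0,0,0],"delta_rot": [0,0,0],"fingers": 0}]'

```text
clock: 12.1
position: [0.4783, 0.2998, 0.1269]
ee_rot: [0.004, -0.14, 0.99, 0.001]
contact_force: [-0.1, -0.4, -3.0]
width: 0.0289
gripper_force: 70.3
```

Emit:
servo_tool --moves '[{"dp": [0.01,0,0.01],"delta_rot": [0.01,0.05,0],"fingers": 0},{"dp": [0,0,0.005],"delta_rot": [0,0,0],"fingers": 0},{"dp": [0,0,0.003],"delta_rot": [0,0,0],"fingers": 0},{"dp": [0,0,0],"delta_rot": [0,0,0],"fingers": 0}]'

```text
clock: 12.5
position: [0.4762, 0.2992, 0.123]
ee_rot: [0.001, -0.14, 0.99, 0.0]
contact_force: [0.4, -0.6, -2.8]
width: 0.0292
gripper_force: 70.3
```

Run:
```python
from h import *
plan([.4760,.2985,.1221],106.05)
```

```text
clk 12.5 pos [0.4762 0.2992 0.123 ] F [ 0.4 -0.6 -2.8] M [ 0.01 -0.02  0.  ] w 0.0292 g 70.3
dp [ 0.002 -0.003  0.005] rot [0.    0.021 0.011]
```

Emit:
servo_tool --moves '[{"dp": [0,-0.003,0.005],"delta_rot": [0,0,0],"fingers": 0},{"dp": [0,0,0],"delta_rot": [0,0,0],"fingers": 0},{"dp": [0,0,0.003],"delta_rot": [0,0,0],"fingers": 0},{"dp": [0,0,0],"delta_rot": [0,0,0],"fingers": 0}]'

```text
clock: 12.9
position: [0.4766, 0.2987, 0.1221]
ee_rot: [0.001, -0.14, 0.99, 0.0]
contact_force: [-0.6, -0.9, 2.6]
width: 0.0293
gripper_force: 71.0
```

Emit:
servo_tool --moves '[{"dp": [0,0,0.004],"delta_rot": [0,0,0],"fingers": 0},{"dp": [0,0,0],"delta_rot": [0,0,0],"fingers": 0}]'

```text
clock: 13.1
position: [0.4766, 0.2987, 0.1221]
ee_rot: [0.002, -0.14, 0.99, 0.0]
contact_force: [-1.0, -3.3, 7.6]
width: 0.0288
gripper_force: 71.7
```

Firm contact with the slot floor; release and retreat.

Emit:
servo_tool --force 20 --moves '[{"dp": [0,0,0],"delta_rot": [0,0,0],"fingers": 0.4},{"dp": [0,0,0],"delta_rot": [0,0,0],"fingers": 0.6},{"dp": [0,0,0],"delta_rot": [0,0,0],"fingers": 1},{"dp": [0,0,0],"delta_rot": [0,0,0],"fingers": 1},{"dp": [0,0,0],"delta_rot": [0,0,0],"fingers": 1}]'

```text
clock: 13.6
position: [0.4765, 0.2987, 0.1206]
ee_rot: [0.001, -0.14, 0.99, 0.0]
contact_force: [0.4, -0.0, -0.4]
width: 0.0851
gripper_force: 0.0
```

Emit:
servo_tool --moves '[{"dp": [0,0,-0.05],"delta_rot": [0,0,0],"fingers": 1},{"dp": [0,0,-0.1],"delta_rot": [0,0,0],"fingers": 1},{"dp": [0,0,-0.15],"delta_rot": [0,0,0],"fingers": 1},{"dp": [0,0,-0.15],"delta_rot": [0,0,0],"fingers": 1},{"dp": [0,0,-0.05],"delta_rot": [0,0,0],"fingers": 1}]'

```text
clock: 14.1
position: [0.4777, 0.2993, 0.2246]
ee_rot: [0.004, -0.14, 0.99, 0.001]
contact_force: [0.5, -0.7, 1.2]
width: 0.0851
gripper_force: 0.0
```

Run:
```python
from h import *
plan([.4760,.2985,.1221],106.05)
s=readout.get_state(); im,d=imaging.get_image("wrist"); c=imaging.calibration("wrist"); K=np.array(c["intrinsics"]);T=np.array(c["hand_eye"])
q=s["ee_rot"]; r=Ro.from_quat([q[1],q[2],q[3],q[0]])
v,u=np.mgrid[:384,:512]; P=np.stack([(u-K[0,2])/K[0,0]*d,(v-K[1,2])/K[1,1]*d,d],-1)
W=r.apply((P.reshape(-1,3)@T[:3,:3].T+T[:3,3])).reshape(P.shape)+s["position"]
m=(abs(W[...,2]-.092)<.006)&(abs(W[...,0]-.476)<.09)&(abs(W[...,1]-.297)<.06)&(d>0)
print(cv2.minAreaRect((W[m][:,:2]*1000).astype(np.float32)),np.percentile(W[m][:,2],[10,50,90]))
t,_,Wt=cloud("top"); a=cv2.resize(t[160:235,130:290,::-1],(800,375)); b=cv2.resize(im[:,:,::-1],(300,225))
o=np.zeros((600,800,3),np.uint8); o[:375]=a; o[375:,:300]=b; sub=cv2.resize(t[160:235,255:287,::-1],(96*1,225)); o[375:,320:416]=sub; cv2.imwrite("pics/f.png",o)
```

```text
clk 14.1 pos [0.4777 0.2993 0.2246] F [ 0.5 -0.7  1.2] M [0.02 0.02 0.02] w 0.0851 g 0.0
dp [ 0.014 -0.002  0.512] rot [0.012 0.089 0.011]
((476.2268981933594, 299.5481262207031), (99.89771270751953, 29.981355667114258), 16.263530731201172) [0.08957897 0.09183138 0.09284196]
```

View pics/f.png

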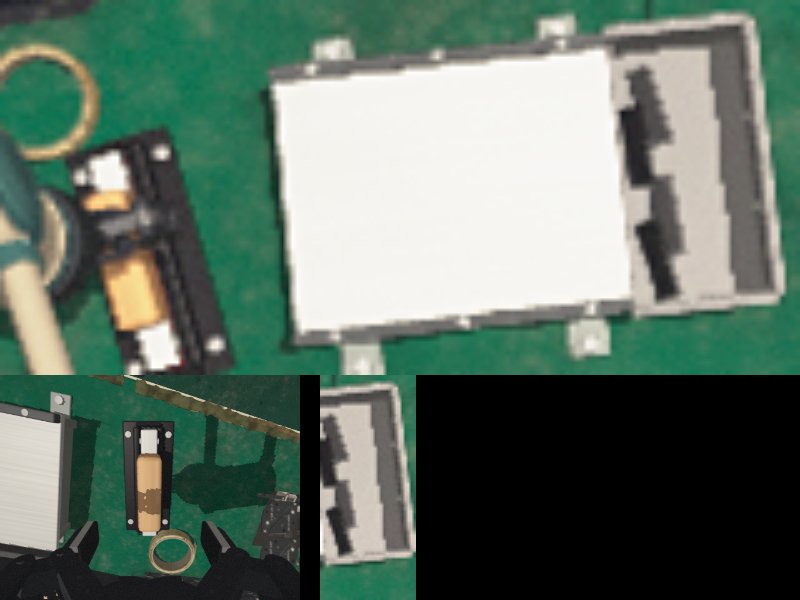

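All ten views used: scraper upright in its slot, plate empty. I'll count the tray's pieces numerically from depth.

Run:
```python
from h import *
t,_,W=cloud("top"); dx,dy=W[...,0]-ST[0],W[...,1]-ST[1]; X=dx*np.cos(SA)+dy*np.sin(SA); Y=-dx*np.sin(SA)+dy*np.cos(SA)
m=(abs(X)<.094)&(Y<-.12)&(Y>-.2)&(W[...,2]<.07)
v,u=np.where(m); V=t.max(-1)
for r in range(v.min(),v.max()+1):
    c=slice(u.min(),u.min()+16); print(r,' '.join('%3d/%2d'%(V[r,k],W[r,k,2]*1000) if m[r,k] else '  -   ' for k in range(u.min(),u.min()+16)))
plan(st(0,-.15,.30),106.05)
```

```text
169   -      -      -      -      -      -      -      -      -      -      -      -      -      -      -      -   
170 133/63   -      -      -      -      -      -      -      -      -      -    212/ 6 210/ 5 215/ 6 212/-2 213/ 2
171 161/63   -      -    213/ 2 213/12 214/ 5 214/ 1 215/ 9 207/ 1 210/ 6 206/ 1 208/ 4 206/ 1 207/ 1 208/ 1 208/ 2
172 205/60 209/ 8 207/ 5 208/ 8 212/ 2 204/ 5 195/ 4 200/ 2 210/ 4 207/ 5 207/ 4 206/ 4 207/ 0 208/ 5 208/ 4 206/ 9
173 202/64 204/ 1 200/ 6 198/ 1 199/ 0 175/ 7 106/ 3 155/10 198/-1 205/ 8 205/ 2 204/ 7 205/ 6 208/ 4 205/ 7 208/ 7
174   -    204/ 3 191/ 5 130/ 6 119/10  86/15  77/13  86/ 7 147/ 0 213/ 7 205/ 3 207/ 6 203/ 7 206/ 3 209/ 3 205/ 7
175   -    202/ 5 190/ 8 102/ 6  72/11  74/12  81/11  98/12 163/ 5 213/ 0 204/ 1 206/ 4 202/ 1 207/ 0 206/ 6 208/ 7
176   -    204/ 1 207/ 3 190/ 5  81/10  77/13  77/ 7  83/13 133/ 9 200/ 3 207/ 5 207/ 1 204/ 4 210/ 3 209/ 3 206/ 2
177   -    207/ 2 206/ 3 190/ 2  66/11  80/ 9  84/12  81/13  92/ 7 147/10 208/ 7 206/ 5 207/ 5 205/12 208/ 2 207/ 2
178   -    207/ 2 210/ 8 187/ 5  68/ 3  78/ 5  77/ 9  79
[... 4374 characters left out ...]
     -      -    207/ 4 209/12 197/ 9 111/ 4  34/12  47/16  36/10  65/15 153/17 218/-1 213/ 1
217   -      -      -      -      -    206/57 209/ 7 215/ 5 198/ 0  39/ 9  42/13  41/15  33/17 115/22 205/ 0 213/ 5
218   -      -      -      -      -    211/60 209/ 2 213/ 2 193/-1  56/15  40/10  36/18  48/15  94/15 169/ 0 211/ 5
219   -      -      -      -      -    211/59 209/ 2 210/ 5 191/ 6  64/ 7  57/12  93/16 110/13 159/ 5 208/ 3 206/10
220   -      -      -      -      -    201/63 208/ 7 204/ 3 192/ 4 128/ 1 144/ 1 175/ 0   -      -      -      -   
clk 14.25 pos [0.4762 0.2986 0.2211] F [ 0.3  0.6 -1. ] M [-0.    0.11  0.01] w 0.0853 g 0.0
dp [ 0.245 -1.928 -0.396] rot [0.002 0.033 0.011]
```

Four separate 60 mm pieces: two flat on the tray floor (z≈10 mm), two resting on them (up to ~18 mm). Handing in.

```bash
python3 -c "
from rig import manip; print(manip.sign_off())"
```

```text
the job is handed in; nothing more can be done
None
```

All four offcuts are in the catch tray, the scraper is back upright in the slot of its rest with the blade on the floor and released, the meter, tape and solvent were never approached with anything but the open gripper above the rest, and the job was handed in at about 14 s of the 53 s allowed.

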